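Shut and hasp the drinks chest

ROBOT

A 6-joint arm with a two-finger parallel gripper is mounted at the origin on the work surface. World frame = base frame: x ahead of the robot, y to its left, z up, the work surface at z = 0. Lengths are in m, angles in rad, forces in N, time in s.
With the tool pointing down it reaches from about 0.25 to 0.725 m from the base axis. Payload 4 kg.
Tool frame: the origin (TCP) lies midway between the tips of the shut fingers; the grasp point (between the pads) lies 19 mm behind it; z points along the fingers, y is the direction in which the jaws open and shut (so a half turn about z gives the same grasp; the last joint's range is limited). The gripper opens to 85 mm and grips with 20 to 120 N. Pads are 22 mm wide; open, the fingers measure 114 mm over their backs; the gripper's body (76 mm by 85 mm) begins 54 mm behind the grasp point. The pads swing forward as they close: fully open they stand 13 mm farther back than shut.
Start: joints at [-1.341, 0.241, 0.005, 1.335, 0, 1.571], TCP at [0.114, -0.487, 0.231] pointing down, gripper open.
Joint ranges: [-2.72, 2.72], [-1.05, 1.87], [-1.09, 1.28], [-1.99, 2.15], [-1.42, 1.44], [-3.14, 3.14]. Speed limits (rad/s): [2.79, 2.79, 3.14, 3.14, 3.14, 3.14].

INTERFACE

Orientations are given as a unit quaternion [x, y, z, w].
In Python, from rig import manip, eyes, ticket gives the robot as it stands.
- The arm moves only by the shell command python3 -m handwheel 'ROWS'. ROWS is JSON, a list of rows, each an object of numbers: "wx", "wy", "wz": the turn, a rotation vector about the tool's x, y, z in rad; "dx", "dy", "dz": the shift along the tool's x, y, z in mm; "claw": the gripper command: -1 is shut, 1 is fully open, values between are in proportion. In form: [{"wx": .., "wy": .., "wz": .., "dx": .., "dy": .., "dz": .., "claw": ..}, ...]. A call has 1 to 10 rows; each row is the pose to reach, as a shift and turn from the pose measured when the call began, along the tool's axes at that moment; what a row does not reach only later rows make up. A row lasts 1/10 s, in which the tool goes at most 50 mm and 8.59 degrees, less where a joint would pass 70% of its speed; a pose out of reach is approached as far as the arm can. A call with a gripper value outside its range is refused whole. The fingers move at their own pace and stop on an object; the grip force is fixed at half the most. Time passes only in rows, so rows that repeat a pose let the fingers close. It gives the time, the measured TCP pose, the force and the opening at its end, in the units of the state.
- manip.sense(): the state, without advancing time (a new reading comes with each control period).
- eyes.camera(name): name is "scene" or "top" or "wrist"; returns the picture (420x560x3 uint8, red, green, blue); there is no depth.
- eyes.camera_info(name): a dict with "vfov" (degrees; the focal length in pixels is half the picture's height over the tangent of half this angle, whatever the lens; pixels are square), "cx", "cy" (the principal point, pixels), "rvec" (rotation vector, rad) and "tvec" (3), from world to camera coordinates, as OpenCV has them. Camera axes: x right, y down, z forward; pixel columns grow to the right and rows downward; lengths in m; the calibration is good to about 2 mm. The wrist camera is an equidistant fisheye: a pixel r from the principal point sees the ray r / f radians off the axis. A picture is of the moment at which its call begins: read the wrist's pose just before it. camera_info takes no time and is no camera call; for the wrist camera it gives the pose at the moment of the call.
- ticket.close_job(): hands the job in, once; it reports no verdict.
The state is a dict: "time_s": time; "joint_pos": joint angles; "joint_vel": joint speeds; "joint_torque": joint torques, N m; "tool_pos": TCP position; "ee_rot": TCP orientation; "ft_force": force on the tool from outside, world axes, zero at the start; "wrist_torque": the same for the moment, N m; "gripper_width": opening from 0.0 (shut) to 1.0 (fully open).
Only numpy, scipy, OpenCV 4.12 (cv2) and the standard library are available. Lean on these libraries where they do the work, as an engineer would, in place of code of your own. Each camera call takes 0.05 s, during which the arm holds its last target. There are 200 camera calls.

TASK

Close up the drinks chest on the lounge counter: push its lid fully shut, then swing the thrown-back hasp over onto the catch until it lies flat on the lid, and let go. Do not knock the lamp bar above the hasp (come in under it with the tool tilted), and leave the bucket, glass and bottle standing where they are.

Things in the scene. Friction and masses are not known exactly. Their poses are not given: they have to be found in the camera images.
- chest: Steel drinks chest fixed to the counter, 260 (x) by 220 (y) by 140 mm high. Origin: centre of its underside; x points from its front (hasp side, towards the robot) to its back (lid hinge), z up; turned up to 0.3 rad. The front 80 mm of its top (x -130 to -50 mm, z 140 mm) is a fixed ledge that carries the hasp hinge; behind it are the opening and the lid.
- lid (a joint): Lid angle, rad: 0 fully shut, grows as the front edge rises; starts at 0.45 to 0.85. Its hinge runs along chest y at the chest's back. The hinge is stiff (0.45 N m of friction; the lid weighs 0.35 kg): the lid stays where it is left and must be pushed all the way down on its outer face.
- lid_axis (a point): Middle of the lid's hinge line, fixed on the chest at x 115, y 0, z 135 mm.
- lid_edge (a point): Middle of the lid's front edge, on its outer face, 165 mm from the hinge line. The lid is a plain steel plate 163 by 216 by 10 mm, the hinge line in its mid thickness; shut, its top is level with the ledge (z 140 mm) and this edge lies at chest x -50 mm.
- catch (a point): The catch: top of a wire staple on the lid's outer face, midway across, 25 mm from the front edge (chest x -25 mm when shut). It is 19 mm long (along chest x), 5 mm thick and stands 16 mm above the lid.
- hasp (a joint): Hasp angle, rad: 0 lying flat on the shut lid over the catch, pointing to chest +x; pi/2 straight up; starts thrown back towards the robot at 1.7 to 2.1. Its hinge has 0.06 N m of friction: it stays where it is left, so it must be pushed over from behind and then down until flat.
- hasp_axis (a point): Middle of the hasp's hinge line, fixed on the ledge at chest x -85, y 0, z 142.5 mm; the axis runs along chest y.
- hasp_tip (a point): Middle of the hasp's free end, 80 mm from its hinge line. The hasp is a dark steel strap 80 long, 36 wide, 5 mm thick with a slot 14 by 26 mm (46 to 72 mm from the hinge) for the staple, which then stands 11 mm above the strap, 60 mm from the hinge. Press on the solid part, 5 to 45 mm from the hinge.
- lamp: Slim plain lamp bar fixed above the hasp, 30 (chest x) by 300 (y) by 20 mm high, on two 14 mm posts at chest y +-135 mm. Origin: the bar's centre, at chest x -45, y 0, z 285 mm; its underside is 135 mm above the ledge. It keeps a vertical gripper off the hasp; a tool tilted about 40 degrees, leaning back towards the robot, passes under it.
- bucket: Bystander: steel wine bucket, 160 mm across at the rim, 180 mm high, standing beside the chest. Origin: centre of its underside.
- glass: Bystander: clear glass, 72 mm across, 130 mm high, standing beside the chest. Origin: centre of its underside.
- bottle: Bystander: amber bottle, 66 mm across, 200 mm high, standing beside the chest. Origin: centre of its underside.

How it is judged:
On the way, in this order (a step that is already met when the one before it is completed fails the run):
1. the lid is fully shut (within 0.04 rad), the hasp still standing off it (value of joint lid below 0.04 rad and value of joint hasp above 0.5 rad), for 0.2 s.
2. with the lid shut, the hasp lies flat over the catch (within 0.08 rad) (value of joint lid below 0.04 rad and value of joint hasp below 0.08 rad), for 0.2 s.
At the end, for the whole second after the job is handed in: The lid is shut to within 0.04 rad (about 7 mm at its edge), the hasp lies over the catch to within 0.08 rad of flat (about 6 mm at its tip), and the bucket, glass and bottle stand upright (all of step 2 and angle between each of bucket, glass, bottle's own z axis and vertical below 0.1 rad); the robot touches nothing.
It fails at once if the lamp bar or its posts are struck or pushed with more than 5 N (contact force between lamp and the arm above 5 N or contact force between lamp and the fingers above 5 N).
It fails at once if the bucket, glass or bottle is moved by more than 25 mm or tipped over (distance of any of bucket, glass, bottle from where it was at the start of the episode above 0.025 m or angle between any of bucket, glass, bottle's own z axis and vertical above 0.4 rad).
It also fails if it takes over 45 s, if anything falls off the work surface, if the arm or the gripper's body presses on something with over 40 N, if the wrist force passes 120 N, or if a joint passes its speed limit or range.

## Working session

There is one attempt and no reset: what is moved stays moved. The work goes in short steps, Python scripts to look and compute and a shell command to move; the robot and the scene stay as the last step left them, time stands still between calls to the robot, and variables do not carry over. Pictures are saved under pics/ and viewed, about 8 in all and at most 12, crops included, and the job is handed in when it is done.

```bash
mkdir -p pics; ls
python3 - <<'E'
from rig import manip, eyes
import cv2
print(manip.sense())
for n in("scene","top"):
    print(n,eyes.camera_info(n)); cv2.imwrite(f"pics/{n}0.png",eyes.camera(n)[:,:,::-1])
a=cv2.imread("pics/scene0.png");b=cv2.imread("pics/top0.png")
E
```

```text
pics
{'time_s': 0.0, 'joint_pos': array([-1.34097122e+00,  2.41413949e-01,  3.66894904e-03,  1.33519651e+00,
       -3.22636067e-05,  1.57079039e+00]), 'joint_vel': array([ 0.00063032,  0.000118  ,  0.00093081,  0.00042117, -0.00184622,
        0.00066632]), 'joint_torque': array([ 6.01226329e-04, -3.72315645e+01,  2.52408993e+01,  1.69684767e-02,
        2.04757534e-04, -2.67848399e-06]), 'tool_pos': array([ 0.11374417, -0.48621457,  0.23039139]), 'ee_rot': array([ 9.93403901e-01,  1.14662721e-01, -1.39005497e-04, -1.06366920e-03]), 'ft_force': array([ 0.72266244,  0.26789883, -1.12431675]), 'wrist_torque': array([ 0.01838841, -0.0257731 , -0.01475897]), 'gripper_width': 1.0010528832704386}
scene {'vfov': 42.50677136239153, 'cx': 281.4565899412294, 'cy': 214.10023518200856, 'rvec': array([ 2.82214574, -0.03435304,  0.01684397]), 'tvec': array([-0.59643723,  0.03024452,  1.78037201])}
top {'vfov': 45.02924758760898, 'cx': 281.51693616803334, 'cy': 209.15944181920923, 'rvec': array([ 2.10893746, -2.12930747,  0.16878225]), 'tvec': array([-0.0062337 ,  0.61046832,  1.5760247 ])}
```

View pics/scene0.png

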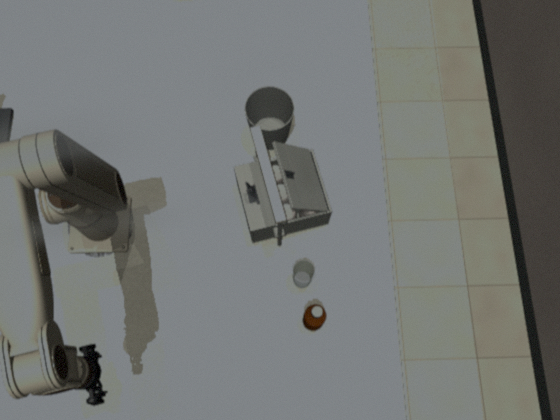

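View pics/top0.png

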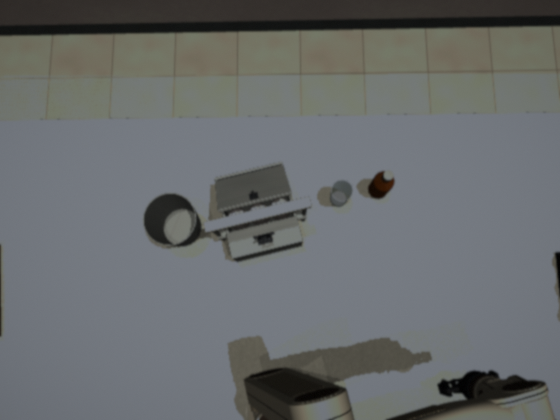

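The scene view shows the chest at about (285,190), the bucket at (270,110), the glass at (303,272) and the bottle at (315,316). In the top view the chest is at about (258,210). I'll enlarge both.

Run:
```python
import cv2,numpy as np
a=cv2.imread("pics/scene0.png")[100:250,225:345];b=cv2.imread("pics/top0.png")[150:275,195:320]
f=lambda i,s:cv2.convertScaleAbs(cv2.resize(i,None,fx=s,fy=s,interpolation=cv2.INTER_CUBIC),alpha=1.5)
A=f(a,4);B=f(b,2.5)
A=cv2.resize(f(a,1),(480,600),interpolation=cv2.INTER_CUBIC)
cv2.imwrite("pics/a1.png",A);cv2.imwrite("pics/b1.png",cv2.resize(f(b,1),(600,600),interpolation=cv2.INTER_CUBIC))
```

```text
(no output)
```

View pics/a1.png

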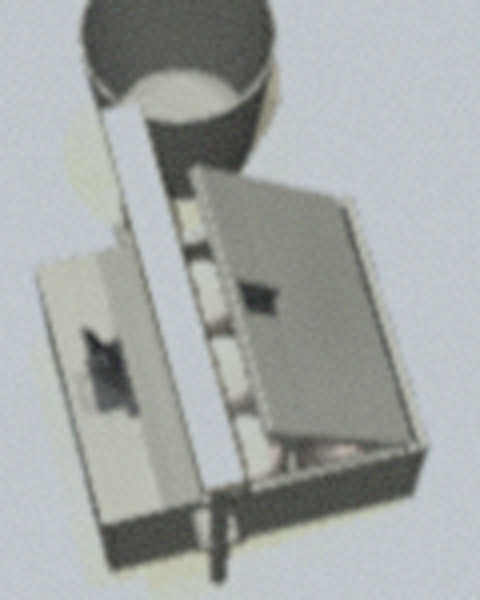

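View pics/b1.png

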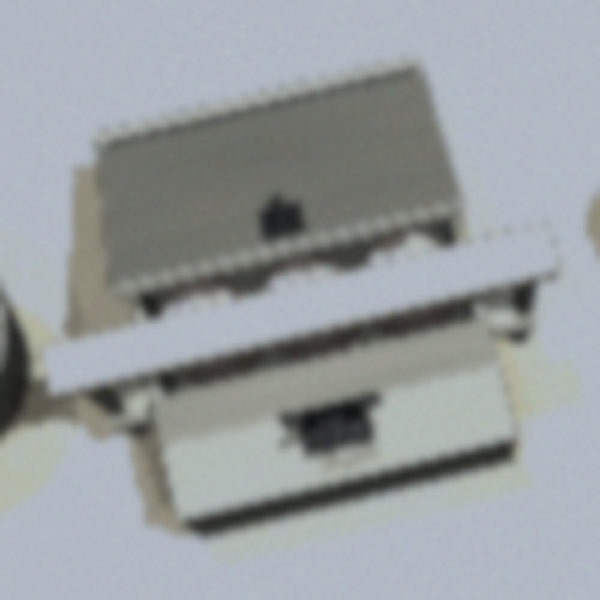

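The crops show corners of the chest, the lamp bar and the lid, with the hasp at scene crop (110,372) and the catch at (260,297). I'll fit the pose from these.

```bash
cat > h.py <<'E'
import numpy as np,cv2
from rig import manip,eyes
from scipy.spatial.transform import Rotation as R
def proj(n,P):
    c=eyes.camera_info(n);f=210/np.tan(np.radians(c["vfov"]/2))
    K=np.array([[f,0,c["cx"]],[0,f,c["cy"]],[0,0,1.]])
    return cv2.projectPoints(np.array(P,float).reshape(-1,1,3),c["rvec"],c["tvec"],K,None)[0][:,0]
def lidp(r,y,h,a): return [115-r*np.cos(a)+h*np.sin(a),y,135+r*np.sin(a)+h*np.cos(a)]
def haspp(r,y,a,h=0): return [-85+r*np.cos(a)-h*np.sin(a),y,142.5+r*np.sin(a)+h*np.cos(a)]
def W(p,P):
    P=np.array(P)/1000;c,s=np.cos(p[2]),np.sin(p[2])
    return P@np.array([[c,-s,0],[s,c,0],[0,0,1]]).T+[p[0],p[1],0]
E
cat > fit.py <<'E'
from h import *
from scipy.optimize import least_squares
S=lambda u,v:(225+u/4,100+v/4); T=lambda u,v:(195+u/4.8,150+v/4.8)
fx=[("scene",S(38,268),(-130,110,140)),("scene",S(105,523),(-130,-110,140)),("scene",S(110,570),(-130,-110,0)),
("scene",S(103,107),(-60,150,295)),("scene",S(143,100),(-30,150,295)),("scene",S(203,488),(-60,-150,295)),("scene",S(243,482),(-30,-150,295)),
("scene",S(425,447),(130,-110,140)),
("top",T(515,445),(-130,-110,140)),("top",T(188,520),(-130,110,140)),("top",T(45,350),(-30,150,295)),("top",T(555,228),(-30,-150,295)),("top",T(560,270),(-60,-150,295)),("top",T(55,393),(-60,150,295))]
ld=[("scene",S(193,165),(165,108,5)),("scene",S(272,435),(165,-108,5)),("top",T(115,288),(165,108,5)),("top",T(458,208),(165,-108,5)),("scene",S(260,297),(140,0,12)),("top",T(280,215),(140,0,12))]
def res(p):
    r=[]
    for n in("scene","top"):
        a=[(W(p,P),u) for m,u,P in fx if m==n]+[(W(p,lidp(*P,p[3])),u) for m,u,P in ld if m==n]
        r.append(proj(n,[x for x,_ in a])-np.array([u for _,u in a]))
    return np.vstack(r).ravel()
s=least_squares(res,[.6,.05,.2,.6],loss="soft_l1")
p=s.x;print("pose",p,"\n",res(p).reshape(-1,2).round(1).tolist())
np.save("p.npy",p)
for n in("scene","top"):
    c=eyes.camera_info(n);print(n,"cam",-R.from_rotvec(c["rvec"]).as_matrix().T@c["tvec"])
B={"scene":((225,100),4),"top":((195,150),4.8)}
for a in(1.7,1.8,1.9,2.0,2.1):
    for n in B: print(a,n,((proj(n,W(p,[haspp(0,18,a),haspp(0,-18,a),haspp(80,18,a),haspp(80,-18,a)]))-B[n][0])*B[n][1]).round().tolist())
# bystanders rough, on planes
for nm,u,z in (("bucket",(270,105),.18),("glass",(304,266),.13),("bottle",(317,312),.2)):
    q=least_squares(lambda x:(proj("scene",[[x[0],x[1],z]])-u).ravel(),[.6,0]).x;print(nm,q)
E
python3 fit.py
```

```text
pose [0.59925985 0.05663713 0.22553421 0.76275803] 
 [[-1.1, -1.1], [-1.7, 0.3], [-0.9, 0.7], [-1.0, 0.1], [-0.9, -0.4], [-0.6, 0.5], [-0.0, -0.6], [1.0, -0.8], [-0.1, 0.3], [-1.3, -0.4], [-0.2, -0.2], [1.4, -1.8], [-1.7, -0.4], [-0.6, -1.9], [-0.2, -1.8], [1.4, -0.1], [-0.4, -0.3], [-0.2, -0.0], [2.6, -0.9], [1.1, -0.4]]
scene cam [ 0.56937283 -0.54492882  1.70447756]
top cam [ 0.32086841 -0.04242654  1.65885736]
1.7 scene [[117.0, 355.0], [127.0, 398.0], [99.0, 320.0], [110.0, 364.0]]
1.7 top [[307.0, 414.0], [362.0, 401.0], [302.0, 414.0], [361.0, 400.0]]
1.8 scene [[117.0, 355.0], [127.0, 398.0], [88.0, 323.0], [100.0, 368.0]]
1.8 top [[307.0, 414.0], [362.0, 401.0], [305.0, 427.0], [364.0, 413.0]]
1.9 scene [[117.0, 355.0], [127.0, 398.0], [78.0, 327.0], [90.0, 371.0]]
1.9 top [[307.0, 414.0], [362.0, 401.0], [308.0, 440.0], [367.0, 426.0]]
2.0 scene [[117.0, 355.0], [127.0, 398.0], [69.0, 331.0], [80.0, 375.0]]
2.0 top [[307.0, 414.0], [362.0, 401.0], [311.0, 453.0], [370.0, 438.0]]
2.1 scene [[117.0, 355.0], [127.0, 398.0], [60.0, 335.0], [71.0, 379.0]]
2.1 top [[307.0, 414.0], [362.0, 401.0], [314.0, 465.0], [373.0, 451.0]]
bucket [0.56706273 0.32550586]
glass [ 0.65794767 -0.18909833]
bottle [ 0.68499177 -0.33577965]
```

```bash
cat >> h.py <<'E'
def go(x,z,t=0,y=0):
    """shift mm / turn rad, in present tool axes, to TCP at chest (x,y,z) mm, tilted t deg back"""
    p=np.load("p.npy");s=manip.sense();Rc=R.from_quat(s["ee_rot"])
    Rt=R.from_euler("z",p[2])*R.from_euler("y",-np.radians(t))*R.from_euler("x",np.pi)
    d=Rc.inv().apply(W(p,[[x,y,z]])[0]-s["tool_pos"])*1000;w=(Rc.inv()*Rt).as_rotvec()
    print(x,z,t,"d",d.round(1),"w",w.round(3),"tz",Rt.apply([0,0,1]).round(2))
def state():
    p=np.load("p.npy");s=manip.sense();c=R.from_euler("z",-p[2]).apply(s["tool_pos"]-[p[0],p[1],0])*1000
    print("t",s["time_s"],"chest xyz",c.round(1),"F",s["ft_force"].round(1),"q",s["joint_pos"].round(3),"w",s["gripper_width"])
E
python3 -c "
from h import *
state();go(45,400);go(45,260);go(-150,260,40)"
```

```text
t 0.1 chest xyz [-594.6 -420.6  230.5] F [-0.2  0.  -0.1] q [-1.341  0.241  0.004  1.335 -0.     1.571] w 0.9943132825503465
45 400 0 d [ 641.4 -418.2 -168.7] w [-0.002  0.     0.004] tz [ 0. -0. -1.]
45 260 0 d [ 641.4 -418.   -28.7] w [-0.002  0.     0.004] tz [ 0. -0. -1.]
-150 260 40 d [ 446.4 -418.8  -28.7] w [-0.003  0.698  0.003] tz [ 0.63  0.14 -0.77]
```

```bash
python3 -m handwheel '[{"dx":0,"dy":0,"dz":-100,"claw":-1},{"dx":0,"dy":0,"dz":-169,"claw":-1},{"dx":0,"dy":0,"dz":-169,"claw":-1},{"dx":0,"dy":0,"dz":-169,"claw":-1},{"dx":640,"dy":-418,"dz":-169,"claw":-1},{"dx":640,"dy":-418,"dz":-169,"claw":-1},{"dx":640,"dy":-418,"dz":-169,"claw":-1},{"dx":640,"dy":-418,"dz":-169,"claw":-1},{"dx":640,"dy":-418,"dz":-169,"claw":-1},{"dx":640,"dy":-418,"dz":-169,"claw":-1}]'; python3 -c "
from h import *
state();go(45,400)"
```

```text
t 0.1 chest xyz [-594.6 -420.6  230.5] F [-0.2  0.  -0.1] q [-1.341  0.241  0.004  1.335 -0.     1.571] w 0.9943132825503465
45 400 0 d [ 641.4 -418.2 -168.7] w [-0.002  0.     0.004] tz [ 0. -0. -1.]$[0]: bad value
```

```bash
python3 -m handwheel '[{"wx":0.0,"wy":0.0,"wz":0.0,"dx":0.0,"dy":0.0,"dz":-50.0,"claw":-1.0},{"wx":0.0,"wy":0.0,"wz":0.0,"dx":0.0,"dy":0.0,"dz":-100.0,"claw":-1.0}]'
```

```text
time_s: 0.3
tool_pos: [0.1133, -0.4843, 0.3288]
ee_rot: [0.993, 0.115, -0.001, -0.005]
ft_force: [0.3, -1.9, 0.4]
gripper_width: 0.689
```

```bash
python3 -m handwheel '[{"wx":0,"wy":0,"wz":0,"dx":0,"dy":0,"dz":-50,"claw":-1},{"wx":0,"wy":0,"wz":0,"dx":0,"dy":0,"dz":-70,"claw":-1},{"wx":0,"wy":0,"wz":0,"dx":640,"dy":-418,"dz":-70,"claw":-1},{"wx":0,"wy":0,"wz":0,"dx":640,"dy":-418,"dz":-70,"claw":-1},{"wx":0,"wy":0,"wz":0,"dx":640,"dy":-418,"dz":-70,"claw":-1},{"wx":0,"wy":0,"wz":0,"dx":640,"dy":-418,"dz":-70,"claw":-1},{"wx":0,"wy":0,"wz":0,"dx":640,"dy":-418,"dz":-70,"claw":-1},{"wx":0,"wy":0,"wz":0,"dx":640,"dy":-418,"dz":-70,"claw":-1},{"wx":0,"wy":0,"wz":0,"dx":640,"dy":-418,"dz":-70,"claw":-1},{"wx":0,"wy":0,"wz":0,"dx":640,"dy":-418,"dz":-70,"claw":-1}]'; python3 -c "
from h import *
state();go(45,400)"
```

```text
time_s: 1.3
tool_pos: [0.3906, -0.1939, 0.4007]
ee_rot: [0.993, 0.115, -0.001, -0.005]
ft_force: [0.7, -0.5, -0.8]
gripper_width: 0.002
t 1.3 chest xyz [-259.4 -197.6  400.7] F [ 0.7 -0.5 -0.8] q [-0.466  0.111  0.282  1.749  0.007  2.446] w 0.0023848655051324228
45 400 0 d [ 305.3 -196.3    2.6] w [-0.01   0.     0.004] tz [ 0. -0. -1.]
```

```bash
python3 -m handwheel '[{"wx":0,"wy":0,"wz":-1.5,"dx":305,"dy":-196,"dz":0,"claw":-1},{"wx":0,"wy":0,"wz":-1.5,"dx":305,"dy":-196,"dz":0,"claw":-1},{"wx":0,"wy":0,"wz":-1.5,"dx":305,"dy":-196,"dz":0,"claw":-1},{"wx":0,"wy":0,"wz":-1.5,"dx":305,"dy":-196,"dz":0,"claw":-1},{"wx":0,"wy":0,"wz":-1.5,"dx":305,"dy":-196,"dz":0,"claw":-1},{"wx":0,"wy":0,"wz":-1.5,"dx":305,"dy":-196,"dz":0,"claw":-1},{"wx":0,"wy":0,"wz":-1.5,"dx":305,"dy":-196,"dz":0,"claw":-1},{"wx":0,"wy":0,"wz":-1.5,"dx":305,"dy":-196,"dz":0,"claw":-1},{"wx":0,"wy":0,"wz":-1.5,"dx":305,"dy":-196,"dz":0,"claw":-1},{"wx":0,"wy":0,"wz":-1.5,"dx":305,"dy":-196,"dz":0,"claw":-1}]'; sed -i 's/\*R.from_euler("x",np.pi)/*R.from_euler("y",np.pi)/' h.py;  python3 -c "
from h import *
state();go(45,400)"
```

```text
time_s: 2.3
tool_pos: [0.6436, 0.0675, 0.4003]
ee_rot: [0.646, 0.764, 0.002, -0.005]
ft_force: [0.0, -0.5, 0.4]
gripper_width: 0.002
t 2.3 chest xyz [ 45.7   0.7 400.3] F [ 0.  -0.5  0.4] q [0.1   0.645 1.075 2.006 0.01  1.504] w 0.0020148155492293695
45 400 0 d [-0.7 -0.7  0.3] w [ 0.005 -0.011 -1.63 ] tz [ 0.  0. -1.]
```

```bash
python3 -m handwheel '[{"wx":0,"wy":0,"wz":-1.63,"dx":0,"dy":0,"dz":0,"claw":-1},{"wx":0,"wy":0,"wz":-1.63,"dx":0,"dy":0,"dz":0,"claw":-1},{"wx":0,"wy":0,"wz":-1.63,"dx":0,"dy":0,"dz":0,"claw":-1},{"wx":0,"wy":0,"wz":-1.63,"dx":0,"dy":0,"dz":0,"claw":-1},{"wx":0,"wy":0,"wz":-1.63,"dx":0,"dy":0,"dz":0,"claw":-1},{"wx":0,"wy":0,"wz":-1.63,"dx":0,"dy":0,"dz":50,"claw":-1},{"wx":0,"wy":0,"wz":-1.63,"dx":0,"dy":0,"dz":100,"claw":-1},{"wx":0,"wy":0,"wz":-1.63,"dx":0,"dy":0,"dz":130,"claw":-1},{"wx":0,"wy":0,"wz":-1.63,"dx":0,"dy":0,"dz":130,"claw":-1},{"wx":0,"wy":0,"wz":-1.63,"dx":0,"dy":0,"dz":130,"claw":-1}]';  python3 -c "
from h import *
state();go(45,270)"
```

```text
time_s: 3.3
tool_pos: [0.641, 0.0685, 0.2668]
ee_rot: [-0.039, 0.999, 0.005, -0.006]
ft_force: [-0.0, 0.5, 0.5]
gripper_width: 0.001
t 3.3 chest xyz [ 43.3   2.3 266.8] F [-0.   0.5  0.5] q [0.102 0.55  0.557 1.589 0.01  0.024] w 0.0012522994954303022
45 270 0 d [-2.  -2.  -3.2] w [ 0.011 -0.011 -0.148] tz [ 0.  0. -1.]
```

Run:
```python
from h import *
a=eyes.camera("scene")[80:280,180:400,::-1]
b=eyes.camera("wrist")[:,:,::-1]
A=cv2.resize(a,(440,400));B=cv2.resize(b,(360,270));B=cv2.copyMakeBorder(B,0,130,0,0,cv2.BORDER_CONSTANT)
cv2.imwrite("pics/c2.png",cv2.convertScaleAbs(np.hstack([A,B]),alpha=1.4))
```

```text
(no output)
```

View pics/c2.png

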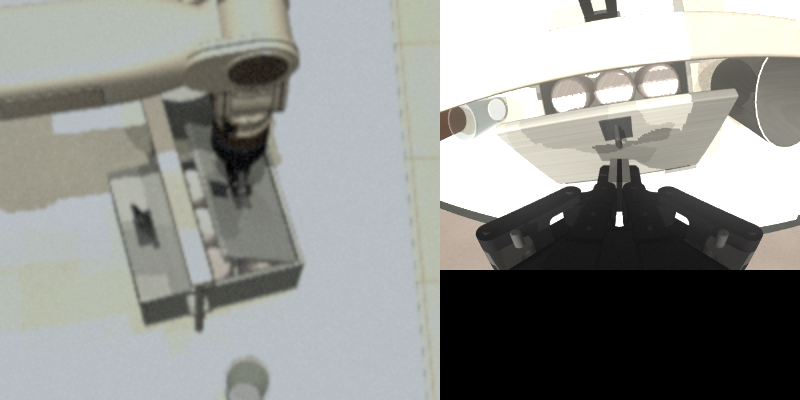

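The tip is centred above the lid in the wrist view at (619,160), and the catch at (618,130) lies towards the lamp bar. The wrist camera is on the lamp side, so I'll check its offset.

```bash
python3 -c "
from h import *
p=np.load('p.npy');c=eyes.camera_info('wrist');C=-R.from_rotvec(c['rvec']).as_matrix().T@c['tvec'];print(C, R.from_euler('z',-p[2]).apply(C-[p[0],p[1],0])*1000); s=manip.sense();print('in tool',R.from_quat(s['ee_rot']).inv().apply(C-s['tool_pos'])*1000)
print(c)
F=lambda P:(R.from_rotvec(c['rvec']).apply(W(p,P))+c['tvec'])
f=210/np.tan(np.radians(c['vfov']/2))
for n,P in dict(lampback=(-30,0,275),lamplow=(-60,0,275),catch=lidp(140,0,16,p[3]),lidL=lidp(165,108,5,p[3]),lidR=lidp(165,-108,5,p[3])).items():
    v=F([P])[0];th=np.arctan2(np.hypot(v[0],v[1]),v[2]);k=f*th/np.hypot(v[0],v[1]);u=np.array([c['cx']+k*v[0],c['cy']+k*v[1]]);print(n,u.round(),'in composite',440+u[0]*.643,u[1]*.643)
"
```

```text
[0.57216623 0.06357468 0.41244323] [-24.85604033  12.82072698 412.44323118]
in tool [  71.41960475    1.31340244 -142.79354277]
{'vfov': 65.70646984690485, 'cx': 278.61930656950375, 'cy': 205.25266144324343, 'rvec': array([-2.00647874, -2.15262385, -0.31147211]), 'tvec': array([-0.02644061, -0.66639559,  0.23820826])}
lampback [243. 108.] in composite 596.4009857578698 69.24964863287099
lamplow [232.  40.] in composite 589.3379343930574 25.450406312809378
catch [266. 210.] in composite 611.2582389736677 135.09114908257763
lidL [455. 140.] in composite 732.6117725876195 90.23490289783975
lidR [ 77. 200.] in composite 489.5191818229892 128.67666644555493
```

Camera is 71 mm off-axis, so it would meet the bar if I pressed at x = 45. I'll press nearer the hinge, at x about 82.

```bash
python3 -c "
from h import *
go(82,210);go(82,140)"
```

```text
82 210 0 d [-37.6   3.1  58.9] w [ 0.01  -0.007 -0.154] tz [ 0.  0. -1.]
82 140 0 d [-38.1   2.4 128.9] w [ 0.01  -0.007 -0.154] tz [ 0.  0. -1.]
```

```bash
python3 -m handwheel '[{"wx":0.01,"wy":-0.007,"wz":-0.154,"dx":-38,"dy":3,"dz":0,"claw":-1},{"wx":0.01,"wy":-0.007,"wz":-0.154,"dx":-38,"dy":3,"dz":40,"claw":-1},{"wx":0.01,"wy":-0.007,"wz":-0.154,"dx":-38,"dy":3,"dz":70,"claw":-1},{"wx":0.01,"wy":-0.007,"wz":-0.154,"dx":-38,"dy":3,"dz":80,"claw":-1},{"wx":0.01,"wy":-0.007,"wz":-0.154,"dx":-38,"dy":3,"dz":90,"claw":-1},{"wx":0.01,"wy":-0.007,"wz":-0.154,"dx":-38,"dy":3,"dz":98,"claw":-1},{"wx":0.01,"wy":-0.007,"wz":-0.154,"dx":-38,"dy":3,"dz":106,"claw":-1},{"wx":0.01,"wy":-0.007,"wz":-0.154,"dx":-38,"dy":3,"dz":114,"claw":-1},{"wx":0.01,"wy":-0.007,"wz":-0.154,"dx":-38,"dy":3,"dz":120,"claw":-1},{"wx":0.01,"wy":-0.007,"wz":-0.154,"dx":-38,"dy":3,"dz":120,"claw":-1}]';  python3 -c "
from h import *
state();go(82,140)"
```

```text
time_s: 4.4
tool_pos: [0.6799, 0.0753, 0.1514]
ee_rot: [-0.112, 0.994, 0.0, 0.002]
ft_force: [-1.0, -0.5, 2.7]
gripper_width: 0.002
t 4.4 chest xyz [ 82.8   0.2 151.4] F [-1.  -0.5  2.7] q [ 0.11   0.65   0.431  1.348  0.    -0.114] w 0.0019177418335126577
82 140 0 d [ 0.8 -0.2 11.4] w [-0.     0.004 -0.002] tz [ 0.  0. -1.]
```

```bash
python3 -m handwheel '[{"wx":0,"wy":0,"wz":0,"dx":0,"dy":0,"dz":4,"claw":-1},{"wx":0,"wy":0,"wz":0,"dx":0,"dy":0,"dz":8,"claw":-1},{"wx":0,"wy":0,"wz":0,"dx":0,"dy":0,"dz":11,"claw":-1},{"wx":0,"wy":0,"wz":0,"dx":0,"dy":0,"dz":11,"claw":-1}]';python3 -m handwheel '[{"wx":0,"wy":0,"wz":0,"dx":0,"dy":0,"dz":2,"claw":-1},{"wx":0,"wy":0,"wz":0,"dx":0,"dy":0,"dz":2,"claw":-1}]'
```

```text
time_s: 4.8
tool_pos: [0.6799, 0.0752, 0.1419]
ee_rot: [-0.111, 0.994, -0.0, 0.003]
ft_force: [-2.6, -0.4, 4.1]
gripper_width: -0.0
time_s: 5.0
tool_pos: [0.6798, 0.0751, 0.1407]
ee_rot: [-0.111, 0.994, -0.0, 0.003]
ft_force: [-2.9, -0.1, 4.4]
gripper_width: 0.0
```

Force still small (no stop reached). Continue by small increments.

```bash
for i in 1 ; do python3 -m handwheel '[{"wx":0,"wy":0,"wz":0,"dx":0,"dy":0,"dz":2,"claw":-1},{"wx":0,"wy":0,"wz":0,"dx":0,"dy":0,"dz":2,"claw":-1}]'; done; python3 -m handwheel '[{"wx":0,"wy":0,"wz":0,"dx":0,"dy":0,"dz":2,"claw":-1},{"wx":0,"wy":0,"wz":0,"dx":0,"dy":0,"dz":2,"claw":-1}]';python3 -m handwheel '[{"wx":0,"wy":0,"wz":0,"dx":0,"dy":0,"dz":2,"claw":-1},{"wx":0,"wy":0,"wz":0,"dx":0,"dy":0,"dz":2,"claw":-1}]'
```

```text
time_s: 5.2
tool_pos: [0.6798, 0.0751, 0.1401]
ee_rot: [-0.111, 0.994, -0.0, 0.003]
ft_force: [-4.0, -1.4, 8.3]
gripper_width: 0.001
time_s: 5.4
tool_pos: [0.6798, 0.0751, 0.1401]
ee_rot: [-0.111, 0.994, -0.0, 0.004]
ft_force: [-4.1, -0.3, 10.4]
gripper_width: 0.005
time_s: 5.6
tool_pos: [0.6798, 0.0751, 0.1401]
ee_rot: [-0.111, 0.994, -0.0, 0.005]
ft_force: [-5.0, -1.5, 10.2]
gripper_width: 0.0
```

The lid stopped hard at z = 140.1 with rising force, so it is shut. I'll back off straight up and compute the hasp waypoints.

```bash
python3 -m handwheel '[{"wx":0,"wy":0,"wz":0,"dx":0,"dy":0,"dz":-50,"claw":-1},{"wx":0,"wy":0,"wz":0,"dx":0,"dy":0,"dz":-100,"claw":-1},{"wx":0,"wy":0,"wz":0,"dx":0,"dy":0,"dz":-150,"claw":-1},{"wx":0,"wy":0,"wz":0,"dx":0,"dy":0,"dz":-200,"claw":-1},{"wx":0,"wy":0,"wz":0,"dx":0,"dy":0,"dz":-240,"claw":-1},{"wx":0,"wy":0,"wz":0,"dx":0,"dy":0,"dz":-240,"claw":-1}]'
cat > path.py <<'E'
from h import *
t=40;c,s=np.cos(np.radians(t)),np.sin(np.radians(t))
def way(a):
    # end-face corner (sign k) on the outer face, r from hinge
    k,r=(1,40) if a>np.radians(t) else (-1,18+7*(1-a/np.radians(t)))
    P=np.array(haspp(r,0,a,2.5))[[0,2]]; return P-11*k*np.array([c,s])
if __name__=="__main__":
    state()
    for a in(1.85,1.5,1.2,.9,.7,.5,.3,.15,0): print(a,way(a).round(1))
    go(-200,380,t);go(-135,175,t)
E
python3 path.py
```

```text
time_s: 6.2
tool_pos: [0.6799, 0.0753, 0.3878]
ee_rot: [-0.111, 0.994, 0.0, 0.013]
ft_force: [-0.4, -0.5, 0.4]
gripper_width: -0.002
t 6.2 chest xyz [8.280e+01 2.000e-01 3.878e+02] F [-0.4 -0.5  0.4] q [ 0.11   0.727  1.193  2.012  0.    -0.112] w -0.002353865430075166
1.85 [-106.9  173.2]
1.5 [-93.1 175.5]
1.2 [-81.3 173.6]
0.9 [-70.5 168.3]
0.7 [-64.4 163.1]
0.5 [-60.2 161.3]
0.3 [-56.3 158.5]
0.15 [-53.7 155.6]
0 [-51.6 152.1]
-200 380 40 d [282.9  -1.2   0.6] w [-0.004 -0.673 -0.002] tz [ 0.63  0.14 -0.77]
-135 175 40 d [223.1  -0.4 207.2] w [-0.004 -0.673 -0.002] tz [ 0.63  0.14 -0.77]
```

```bash
python3 -m handwheel '[{"wx":0,"wy":0,"wz":0,"dx":50,"dy":-1,"dz":0,"claw":-1},{"wx":0,"wy":0,"wz":0,"dx":100,"dy":-1,"dz":0,"claw":-1},{"wx":0,"wy":-0.1,"wz":0,"dx":150,"dy":-1,"dz":0,"claw":-1},{"wx":0,"wy":-0.25,"wz":0,"dx":200,"dy":-1,"dz":0,"claw":-1},{"wx":0,"wy":-0.4,"wz":0,"dx":250,"dy":-1,"dz":0,"claw":-1},{"wx":0,"wy":-0.55,"wz":0,"dx":283,"dy":-1,"dz":0,"claw":-1},{"wx":0,"wy":-0.673,"wz":0,"dx":283,"dy":-1,"dz":0,"claw":-1},{"wx":0,"wy":-0.673,"wz":0,"dx":283,"dy":-1,"dz":0,"claw":-1},{"wx":0,"wy":-0.673,"wz":0,"dx":283,"dy":-1,"dz":0,"claw":-1}]'
python3 - <<'E'
from h import *
state();go(-180,175,40);go(-140,175,40)
a=eyes.camera("top")[130:290,180:340,::-1]
b=eyes.camera("wrist")[:,:,::-1]
A=cv2.resize(a,(420,420));B=cv2.resize(b,(373,280));B=cv2.copyMakeBorder(B,0,140,0,0,cv2.BORDER_CONSTANT)
cv2.imwrite("pics/d1.png",cv2.convertScaleAbs(np.hstack([A,B]),alpha=1.3))
E
```

```text
time_s: 7.1
tool_pos: [0.3964, 0.0121, 0.3727]
ee_rot: [-0.103, 0.935, 0.037, 0.337]
ft_force: [0.1, -0.2, -0.8]
gripper_width: 0.0
t 7.1 chest xyz [-207.7    1.9  372.7] F [ 0.1 -0.2 -0.8] q [-0.144 -0.517 -0.495  0.934  0.229 -0.284] w 0.0004296234865054977
-180 175 40 d [104.9  -1.7 169.8] w [-0.004 -0.005 -0.005] tz [ 0.63  0.14 -0.77]
-140 175 40 d [ 74.2  -1.5 195.4] w [-0.004 -0.005 -0.005] tz [ 0.63  0.14 -0.77]
```

View pics/d1.png

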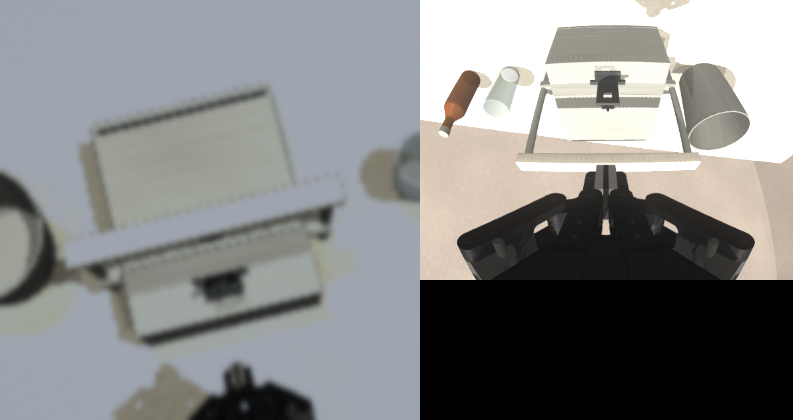

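The top view shows the lid lying shut at crop (195,160), with the hasp still thrown back at (222,285). The wrist view is inverted and shows the hasp at (607,90) and the lamp bar at y 153–170. I'll compare this with the model.

Run:
```python
from h import *
p=np.load('p.npy');c=eyes.camera_info('wrist');f=210/np.tan(np.radians(c['vfov']/2))
def q(P):
    v=R.from_rotvec(c['rvec']).apply(W(p,[P]))[0]+c['tvec'];th=np.arctan2(np.hypot(v[0],v[1]),v[2]);k=f*th/np.hypot(v[0],v[1]);return np.array([c['cx']+k*v[0],c['cy']+k*v[1]])
for n,P in dict(frontL=(-130,110,140),frontR=(-130,-110,140),barL=(-60,150,295),barR=(-60,-150,295),ax=(-85,0,142.5),staple=(-25,0,156),**{f"tip{a}":haspp(80,0,a) for a in(1.7,1.8,1.9,2,2.1)}).items(): print(n,q(P).round())
im=eyes.camera("wrist")[:,:,::-1]
cv2.imwrite("pics/e1.png",cv2.resize(im[20:280,130:430],(690,598),interpolation=cv2.INTER_CUBIC))
```

```text
frontL [374.  90.]
frontR [183.  90.]
barL [420. 239.]
barR [137. 238.]
ax [279. 118.]
staple [279. 159.]
tip1.7 [278. 161.]
tip1.8 [278. 155.]
tip1.9 [278. 148.]
tip2 [278. 141.]
tip2.1 [278. 133.]
```

View pics/e1.png

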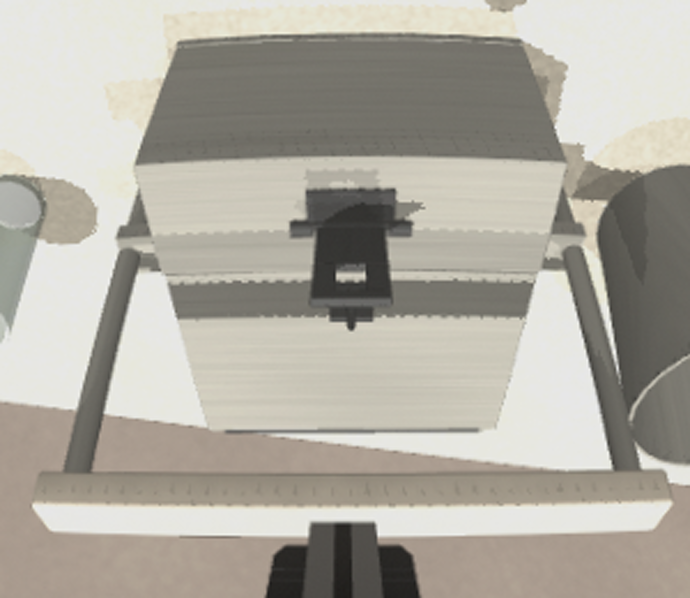

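The wrist view agrees with the model to a few px: the hasp is at about 1.87 rad, with its centre offset by about +3.5 mm in y. Next I approach under the bar.

```bash
python3 -m handwheel '[{"wx":0,"wy":0,"wz":0,"dx":26,"dy":1,"dz":42,"claw":-1},{"wx":0,"wy":0,"wz":0,"dx":52,"dy":2,"dz":85,"claw":-1},{"wx":0,"wy":0,"wz":0,"dx":78,"dy":2,"dz":127,"claw":-1},{"wx":0,"wy":0,"wz":0,"dx":105,"dy":2,"dz":170,"claw":-1},{"wx":0,"wy":0,"wz":0,"dx":90,"dy":2,"dz":183,"claw":-1},{"wx":0,"wy":0,"wz":0,"dx":74,"dy":2,"dz":195,"claw":-1},{"wx":0,"wy":0,"wz":0,"dx":74,"dy":2,"dz":195,"claw":-1},{"wx":0,"wy":0,"wz":0,"dx":74,"dy":2,"dz":195,"claw":-1}]'
python3 - <<'E'
from path import *
state();
for a in(1.85,1.5,1.2,.9,.7,.5,.3,.15,0): go(*way(a).round(1),t,3.5)
E
```

```text
time_s: 8.05
tool_pos: [0.4747, 0.0289, 0.1853]
ee_rot: [-0.105, 0.934, 0.036, 0.341]
ft_force: [-0.3, 0.1, -0.5]
gripper_width: -0.001
t 8.05 chest xyz [-127.6    0.8  185.3] F [-0.3  0.1 -0.5] q [-0.048 -0.2   -0.842  0.247  0.17  -0.211] w -0.0014562436620483867
-106.9 173.2 40 d [-8.1  2.8 22.6] w [-0.004  0.002  0.   ] tz [ 0.63  0.14 -0.77]
-93.1 175.5 40 d [-20.1   2.8  29.7] w [-0.004  0.002  0.   ] tz [ 0.63  0.14 -0.77]
-81.3 173.6 40 d [-27.9   2.8  38.8] w [-0.004  0.002  0.   ] tz [ 0.63  0.14 -0.77]
-70.5 168.3 40 d [-32.8   2.9  49.8] w [-0.004  0.002  0.   ] tz [ 0.63  0.14 -0.77]
-64.4 163.1 40 d [-34.1   2.9  57.7] w [-0.004  0.002  0.   ] tz [ 0.63  0.14 -0.77]
-60.2 161.3 40 d [-36.1   2.9  61.8] w [-0.004  0.002  0.   ] tz [ 0.63  0.14 -0.77]
-56.3 158.5 40 d [-37.3   3.   66.4] w [-0.004  0.002  0.   ] tz [ 0.63  0.14 -0.77]
-53.7 155.6 40 d [-37.4   3.   70.3] w [-0.004  0.002  0.   ] tz [ 0.63  0.14 -0.77]
-51.6 152.1 40 d [-36.8   3.   74.3] w [-0.004  0.002  0.   ] tz [ 0.63  0.14 -0.77]
```

```bash
python3 -m handwheel '[{"wx":0,"wy":0,"wz":0,"dx":0,"dy":3,"dz":18,"claw":-1},{"wx":0,"wy":0,"wz":0,"dx":-8,"dy":3,"dz":23,"claw":-1},{"wx":0,"wy":0,"wz":0,"dx":-14,"dy":3,"dz":26,"claw":-1},{"wx":0,"wy":0,"wz":0,"dx":-20,"dy":3,"dz":30,"claw":-1},{"wx":0,"wy":0,"wz":0,"dx":-24,"dy":3,"dz":34,"claw":-1},{"wx":0,"wy":0,"wz":0,"dx":-28,"dy":3,"dz":39,"claw":-1},{"wx":0,"wy":0,"wz":0,"dx":-30,"dy":3,"dz":44,"claw":-1},{"wx":0,"wy":0,"wz":0,"dx":-33,"dy":3,"dz":50,"claw":-1},{"wx":0,"wy":0,"wz":0,"dx":-33,"dy":3,"dz":50,"claw":-1}]'
python3 - <<'E'
from path import *
state();
for a in(.9,.7,.5,.3,.15,0): go(*way(a).round(1),t,3.5)
im=eyes.camera("wrist")[:,:,::-1]
cv2.imwrite("pics/f1.png",cv2.convertScaleAbs(im,alpha=1.3))
E
```

```text
time_s: 8.95
tool_pos: [0.5309, 0.0445, 0.1683]
ee_rot: [-0.105, 0.933, 0.036, 0.341]
ft_force: [-0.6, 0.1, 1.0]
gripper_width: -0.002
t 8.95 chest xyz [-69.3   3.4 168.3] F [-0.6  0.1  1. ] q [ 0.006 -0.044 -0.773  0.152  0.136 -0.169] w -0.0018470876631557919
-70.5 168.3 40 d [ 0.9  0.1 -0.7] w [-0.005  0.002  0.001] tz [ 0.63  0.14 -0.77]
-64.4 163.1 40 d [-0.4  0.1  7.2] w [-0.005  0.002  0.001] tz [ 0.63  0.14 -0.77]
-60.2 161.3 40 d [-2.4  0.1 11.3] w [-0.005  0.002  0.001] tz [ 0.63  0.14 -0.77]
-56.3 158.5 40 d [-3.6  0.1 15.9] w [-0.005  0.002  0.001] tz [ 0.63  0.14 -0.77]
-53.7 155.6 40 d [-3.7  0.1 19.8] w [-0.005  0.002  0.001] tz [ 0.63  0.14 -0.77]
-51.6 152.1 40 d [-3.1  0.2 23.8] w [-0.005  0.002  0.001] tz [ 0.63  0.14 -0.77]
```

View pics/f1.png

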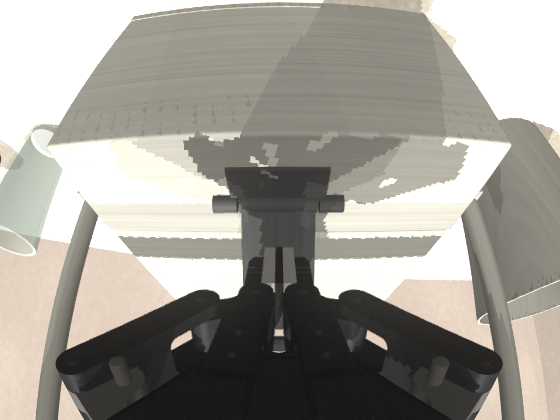

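The fingers are centred on the strap at about (279,260), and the hasp is past vertical and leaning over. I'll keep pushing it down to flat.

```bash
python3 -m handwheel '[{"wx":0,"wy":0,"wz":0,"dx":-0.5,"dy":0,"dz":4,"claw":-1},{"wx":0,"wy":0,"wz":0,"dx":-0.5,"dy":0,"dz":7,"claw":-1},{"wx":0,"wy":0,"wz":0,"dx":-2.5,"dy":0,"dz":11,"claw":-1},{"wx":0,"wy":0,"wz":0,"dx":-3.5,"dy":0,"dz":16,"claw":-1},{"wx":0,"wy":0,"wz":0,"dx":-3.5,"dy":0,"dz":20,"claw":-1},{"wx":0,"wy":0,"wz":0,"dx":-3,"dy":0,"dz":23,"claw":-1},{"wx":0,"wy":0,"wz":0,"dx":-3,"dy":0,"dz":23,"claw":-1}]'
python3 - <<'E'
from path import *
state();
go(*way(0).round(1),t,3.5)
E
```

```text
time_s: 9.7
tool_pos: [0.5473, 0.0482, 0.152]
ee_rot: [-0.105, 0.934, 0.036, 0.341]
ft_force: [0.3, -0.4, -0.7]
gripper_width: 0.002
t 9.7 chest xyz [-52.5   3.4 152. ] F [ 0.3 -0.4 -0.7] q [ 0.016  0.02  -0.766  0.096  0.13  -0.161] w 0.002187074599253033
-51.6 152.1 40 d [-0.8  0.2  0.5] w [-0.005  0.001  0.   ] tz [ 0.63  0.14 -0.77]
```

```bash
python3 -m handwheel '[{"wx":0,"wy":0,"wz":0,"dx":1.3,"dy":0,"dz":1.5,"claw":-1},{"wx":0,"wy":0,"wz":0,"dx":1.3,"dy":0,"dz":1.5,"claw":-1}]';python3 -m handwheel '[{"wx":0,"wy":0,"wz":0,"dx":1.3,"dy":0,"dz":1.5,"claw":-1},{"wx":0,"wy":0,"wz":0,"dx":1.3,"dy":0,"dz":1.5,"claw":-1}]';python3 -m handwheel '[{"wx":0,"wy":0,"wz":0,"dx":1.3,"dy":0,"dz":1.5,"claw":-1},{"wx":0,"wy":0,"wz":0,"dx":1.3,"dy":0,"dz":1.5,"claw":-1}]'
```

```text
time_s: 9.9
tool_pos: [0.5476, 0.0482, 0.1502]
ee_rot: [-0.105, 0.934, 0.036, 0.341]
ft_force: [-0.6, 0.8, 0.7]
gripper_width: 0.001
time_s: 10.1
tool_pos: [0.5486, 0.0483, 0.15]
ee_rot: [-0.105, 0.933, 0.036, 0.343]
ft_force: [-4.3, -1.0, 7.0]
gripper_width: 0.0
time_s: 10.3
tool_pos: [0.5495, 0.0485, 0.15]
ee_rot: [-0.105, 0.932, 0.037, 0.345]
ft_force: [-5.1, 0.2, 9.5]
gripper_width: -0.002
```

Hard stop at z = 150.0 with 9.5 N. Back out along the tool axis and check.

```bash
python3 -m handwheel '[{"wx":0,"wy":0,"wz":0,"dx":0,"dy":0,"dz":-15,"claw":-1},{"wx":0,"wy":0,"wz":0,"dx":0,"dy":0,"dz":-50,"claw":-1},{"wx":0,"wy":0,"wz":0,"dx":0,"dy":0,"dz":-100,"claw":-1},{"wx":0,"wy":0,"wz":0,"dx":0,"dy":0,"dz":-140,"claw":-1},{"wx":0,"wy":0,"wz":0,"dx":0,"dy":0,"dz":-180,"claw":-1},{"wx":0,"wy":0,"wz":0,"dx":0,"dy":0,"dz":-180,"claw":-1},{"wx":0,"wy":0,"wz":0,"dx":0,"dy":0,"dz":-180,"claw":-1}]'
python3 - <<'E'
from h import *
state()
b=eyes.camera("wrist")[0:300,100:460,::-1]; a=eyes.camera("scene")[80:350,200:360,::-1]
cv2.imwrite("pics/g1.png",np.hstack([cv2.resize(b,(480,400)),cv2.convertScaleAbs(cv2.resize(a,(237,400)),alpha=1.4)]))
p=np.load('p.npy');c=eyes.camera_info('wrist');f=210/np.tan(np.radians(c['vfov']/2))
def q(P):
    v=R.from_rotvec(c['rvec']).apply(W(p,[P]))[0]+c['tvec'];th=np.arctan2(np.hypot(v[0],v[1]),v[2]);k=f*th/np.hypot(v[0],v[1]);return (np.array([c['cx']+k*v[0],c['cy']+k*v[1]])-[100,0])*4/3
for n,P in dict(ax=(-85,3.5,142.5),staple=(-25,3.5,156),**{f"tip{a}":haspp(80,3.5,a,2.5) for a in(0,.08,.2)}).items(): print(n,q(P).round())
E
```

```text
time_s: 11.0
tool_pos: [0.4354, 0.0229, 0.288]
ee_rot: [-0.105, 0.932, 0.036, 0.346]
ft_force: [0.0, 0.5, -0.1]
gripper_width: 0.001
t 11.0 chest xyz [-167.3    3.7  288. ] F [ 0.   0.5 -0.1] q [-0.081 -0.421 -0.686  0.618  0.192 -0.237] w 0.0005059781449091828
ax [236. 208.]
staple [237. 271.]
tip0 [237. 273.]
tip0.08 [237. 279.]
tip0.2 [237. 288.]
```

View pics/g1.png

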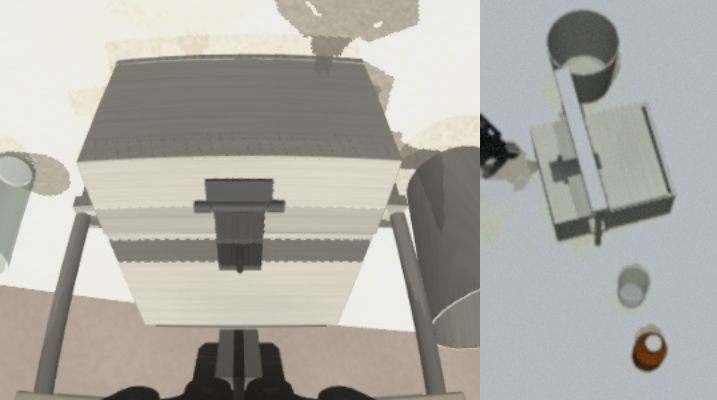

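The hasp tip is at (239,270) against a prediction of (237,273) for flat (0.08 rad would put it at y = 279), and the staple pokes through. The lid is shut and the bystanders are standing. I'll hand it in.

```bash
python3 -c "
from rig import ticket
print(ticket.close_job())"
```

```text
the job is handed in; nothing more can be done
None
```

The chest is closed: the lid is fully shut and the hasp lies flat over the catch. I handed the job in at about 11 s of the 45 s allowed; no verdict is reported.

- **Lid:** I pressed it down near the hinge side. I moved the press point back because the wrist camera would have met the lamp bar otherwise. It stopped hard at z = 140.1 mm with about 10 N, and the top view showed it shut.
- **Hasp:** I came in under the lamp bar tilted 40° and pushed it over and down. It stopped hard with about 9.5 N.
- **Last checks:** In the final wrist picture the hasp tip is within about 3 px of where the model puts it when flat. At the 0.08 rad limit it would be about 6 px further down the picture. The bucket, glass and bottle look upright and unmoved by eye, and I did not measure them. The arm was backed well clear with no contact force.
- **Small disagreements:** The fitted chest pose was about 3.5 mm off sideways, which I corrected for the hasp. My first move command was refused because every row needs all its fields. I felt no contact with the lamp, but I had no direct reading of that force.

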